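# Press home the push rivets of a birdhouse drip cap

### The arm

A 6-joint arm with a two-finger parallel gripper is mounted at the origin on the work surface. World frame = base frame: x ahead of the robot, y to its left, z up, the work surface at z = 0. Lengths are in m, angles in rad, forces in N, time in s.
With the tool pointing down it reaches from about 0.25 to 0.725 m from the base axis. Payload 4 kg.
Tool frame: the origin (TCP) lies midway between the tips of the shut fingers; the grasp point (between the pads) lies bot.tcp_to_grasp behind it (bot.tcp_to_grasp is the distance from the TCP to the grasp point, in m); z points along the fingers, y is the line along which they close (so a half turn about z gives the same grasp; the last joint's range is limited). The gripper opens to 85 mm and grips with 20 to 120 N. Pads are 22 mm wide; open, the fingers measure 114 mm over their backs; the gripper's body (76 mm by 85 mm) begins 54 mm behind the grasp point. The pads swing forward as they close: fully open they stand 13 mm farther back than shut.
Start: joints at [1.282, 0.241, 0.005, 1.335, 0, 1.571], TCP at [0.142, 0.479, 0.231] pointing down, gripper open.
Joint ranges: [-2.72, 2.72], [-1.05, 1.87], [-1.09, 1.28], [-1.99, 2.15], [-1.42, 1.44], [-3.14, 3.14]. Speed limits (rad/s): [2.79, 2.79, 3.14, 3.14, 3.14, 3.14].

### API

Orientations are given as a unit quaternion [x, y, z, w].
In Python, from workcell import readout, camera, bot gives the robot as it stands. The module is installed in compiled form; this text tells all that it offers.
- The arm moves only by the tool jog_arm, never from a script. Its argument "motion" is a list of rows, each an object of numbers: "x", "y", "z": the shift along the tool's x, y, z in mm; "spin": the turn about the tool's z in degrees; "fingers": the closure, from -1 (fully open) to 1 (shut). A call has 1 to 8 rows; each row is the pose to reach, as a shift and turn from the pose commanded when the call began, along the tool's axes at that moment; what a row does not reach only later rows make up. A row lasts 1/8 s, in which the tool goes at most 62.5 mm and 10.7 degrees, less where a joint would pass 70% of its speed; a pose out of reach is approached as far as the arm can. A call with a gripper value outside its range is refused whole. The fingers move at their own pace and stop on an object; the grip force is fixed at half the most. Time passes only in rows, so rows that repeat a pose let the fingers close. It gives the time, the measured TCP pose, the force, the opening and the grip force at its end, in the units of the state.
- readout.get_obs(): the state, without advancing time (a new reading comes with each control period).
- camera(name): name is "scene" or "top" or "wrist"; returns a dict with "pixels" (384x512x3 uint8, red, green, blue), "K" (3x3 intrinsics, pixels), "rvec" (rotation vector, rad) and "tvec" (3), from world to camera coordinates, as OpenCV has them. Camera axes: x right, y down, z forward; pixel columns grow to the right and rows downward; lengths in m; the calibration is good to about 2 mm. A picture is of the moment at which its call begins. There is no depth.
- bot.job_done(): hands the job in; it is judged then, once.
The state is a dict: "clock": time; "joint_pos": joint angles; "joint_vel": joint speeds; "tau": joint torques, N m; "eef_pos": TCP position; "tool_rot": TCP orientation; "ft_force": force on the tool from outside, world axes, zero at the start; "ft_torque": the same for the moment, N m; "grip_width": finger opening in m; "grasp_force": force on a finger pad.
Only numpy, scipy, OpenCV 4.12 (cv2) and the standard library are available. Lean on these libraries where they do the work, as an engineer would, in place of code of your own. Each camera call takes 0.05 s, during which the arm holds its last target. There are 200 camera calls.

### The job

Fasten the copper drip cap on the birdhouse's ridge: with the fingertips press its three black push rivets fully home, one at a time and gently, first the middle one, then the one at the front end (the perch side), then the one at the back end, so that the cap beds from its middle outwards. Only press with the fingertips: do not lift, tip or shove the house, leave everything standing around it where it is, and finish clear of it.

Things in the scene. Friction and masses are not known exactly. Their poses are not given: they have to be found in the camera images.
- house: loose pine birdhouse, 0.7 to 1.1 kg, 45-degree gable roof 226 by 210 mm, any yaw. Origin: centre of its underside; x points along the ridge from front (entrance hole, walnut perch 80 mm long) to back, z up. The copper cap along the ridge is 230 mm long, its flat crown 40 mm wide and 238 mm above the origin; the rivets stand upright on the crown's centre line at x = -88 (front), -8, 72 mm
- rivet_middle (a joint): slide of the middle rivet: 0 when it stands 9 mm proud (underside of its head above the copper), 0.009 m when its head sits flat on the copper. It starts between 0 and 0.0015. A downward push of about 5 N moves it, it stays where it is left, and stops firmly at 0.009
- rivet_front (a joint): slide of the front (perch side) rivet: 0 when it stands 9 mm proud (underside of its head above the copper), 0.009 m when its head sits flat on the copper. It starts between 0 and 0.0015. A downward push of about 5 N moves it, it stays where it is left, and stops firmly at 0.009
- rivet_back (a joint): slide of the back rivet: 0 when it stands 9 mm proud (underside of its head above the copper), 0.009 m when its head sits flat on the copper. It starts between 0 and 0.0015. A downward push of about 5 N moves it, it stays where it is left, and stops firmly at 0.009
- rivet_middle_top (a point): centre of the top face of the middle rivet's black head: 19 mm across, 5 mm thick, flat top 13 mm across, its rubber cap gives 1 mm under 12 N. The point moves with the rivet: 5 mm above the copper when the rivet is home, 14 mm when the joint reads 0
- rivet_front_top (a point): centre of the top face of the front (perch side) rivet's black head: 19 mm across, 5 mm thick, flat top 13 mm across, its rubber cap gives 1 mm under 12 N. The point moves with the rivet: 5 mm above the copper when the rivet is home, 14 mm when the joint reads 0
- rivet_back_top (a point): centre of the top face of the back rivet's black head: 19 mm across, 5 mm thick, flat top 13 mm across, its rubber cap gives 1 mm under 12 N. The point moves with the rivet: 5 mm above the copper when the rivet is home, 14 mm when the joint reads 0
- sander: loose red metal hand sander, 185 by 82 mm, 77 mm high; origin under its centre. Bystander, leave alone
- nest_cup: loose white ceramic nest cup, 96 mm across, 45 mm high; origin under its centre. Bystander
- perch_peg: loose walnut perch peg standing on its 28 mm collar, 78 mm high; origin under its centre. Bystander
- spare_cap: loose offcut of dented copper drip cap, an upturned channel 90 by 46 mm, 26 mm high; origin under its centre. Bystander
- glue: loose white glue bottle, 54 mm across, 150 mm high; origin under its centre. Bystander
- tape: loose tape measure standing on edge, 72 by 36 mm, 64 mm high; origin under its centre. Bystander
- rivet_tin: loose round tin of spare rivets, 68 mm across, 28 mm high; origin under its centre. Bystander

How it is judged:
By the outcome, as a careful person would: the job done as asked, in the order asked, and still so for the second after the job is handed in, with the robot touching nothing.
It also fails if it takes over 51 s, if anything falls off the work surface, if the arm or the gripper's body presses on something with over 40 N, if the wrist force passes 120 N, or if a joint passes its speed limit or range.

## Working session

There is one attempt and no reset: what is moved stays moved. The work goes in short steps, Python scripts to look and compute and a tool call to move; the robot and the scene stay as the last step left them, time stands still between calls to the robot, and variables do not carry over. Pictures are saved under pics/ and viewed, at most 10 in all, crops included, and the job is handed in when it is done.

Besides the shell and the picture viewer there is one more tool, called after ">>>" as name(argument=value, ...), one argument or row to a line, values as JSON. jog_arm: Moves the arm, as the interface text tells. Its arguments: {"type":"object","properties":{"motion":{"type":"array"}},"required":["motion"]}

```bash
mkdir -p pics
cat > h.py <<'E'
import numpy as np, cv2
from workcell import readout, camera, bot
def snap(n,f=None):
    c=camera(n)
    if f: cv2.imwrite('pics/'+f,cv2.cvtColor(c['pixels'],cv2.COLOR_RGB2BGR))
    return c
def ray(c,uv):
    R=cv2.Rodrigues(np.array(c['rvec'],float))[0];t=np.array(c['tvec'],float).reshape(3)
    d=R.T@np.linalg.inv(c['K'])@np.array([uv[0],uv[1],1.]);return -R.T@t,d
def onz(c,uv,z):
    o,d=ray(c,uv);return o+d*(z-o[2])/d[2]
def tri(c1,u1,c2,u2):
    o,d=ray(c1,u1);p,e=ray(c2,u2)
    s=np.linalg.lstsq(np.c_[d,-e],p-o,rcond=None)[0]
    a,b=o+s[0]*d,p+s[1]*e;return (a+b)/2,np.linalg.norm(a-b)
def proj(c,P):
    return cv2.projectPoints(np.array(P,float).reshape(-1,3),np.array(c['rvec'],float),np.array(c['tvec'],float),np.array(c['K'],float),None)[0].reshape(-1,2)
E
python3 - <<'E'
from h import *
a=snap('top','top0.png');b=snap('scene','scene0.png')
for c in(a,b):print(ray(c,(256,192)))
o=readout.get_obs();print({k:np.round(v,3) for k,v in o.items()},bot.tcp_to_grasp)
im=np.hstack([cv2.imread('pics/top0.png'),cv2.imread('pics/scene0.png')])
E
```

```text
(array([0.53287011, 0.03138758, 0.90278669]), array([ 0.04868137, -0.0146552 , -0.99889144]))
(array([ 1.20127485, -0.22552985,  0.57151087]), array([-0.79770974,  0.31699276, -0.51314696]))
{'clock': np.float64(0.1), 'joint_pos': array([ 1.282,  0.241,  0.004,  1.335, -0.   ,  1.571]), 'joint_vel': array([-0.002, -0.001,  0.003, -0.   ,  0.001, -0.002]), 'tau': array([-1.0000e-03, -3.7314e+01,  2.5301e+01,  1.1000e-02, -0.0000e+00,
       -0.0000e+00]), 'eef_pos': array([0.142, 0.479, 0.23 ]), 'tool_rot': array([ 0.144,  0.99 , -0.001, -0.   ]), 'ft_force': array([ 0.277,  0.352, -0.171]), 'ft_torque': array([-0.039,  0.016,  0.043]), 'grasp_force': np.float64(0.0), 'grip_width': np.float64(0.085)} 0.0187
```

View pics/top0.png

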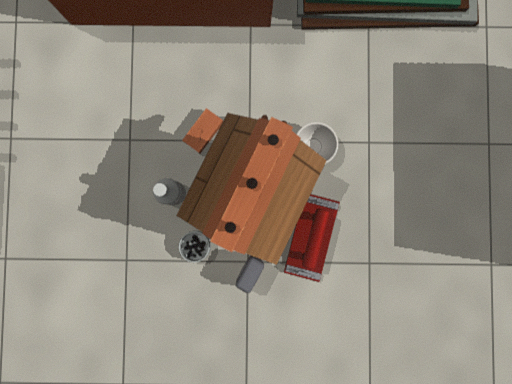

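View pics/scene0.png

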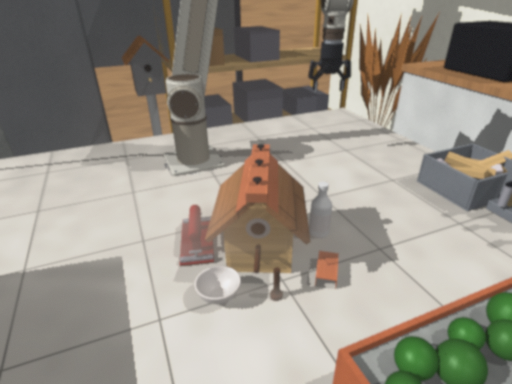

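The top view shows the rivets at about (273,140), (252,184) and (230,228). The scene view shows the entrance and perch on the side nearest the camera, by the cup and peg, so the front rivet is (273,140) in the top view.

```bash
cat > blobs.py <<'E'
from h import *
def dark(c,guess,r=11,thr=60):
    g=c['pixels'].max(axis=2); out=[]
    for u,v in guess:
        u0,v0=int(u)-r,int(v)-r
        m=(g[v0:v0+2*r+1,u0:u0+2*r+1]<thr).astype(np.uint8)
        n,l,s,ce=cv2.connectedComponentsWithStats(m)
        k=1+np.argmax(s[1:,4]); out.append((ce[k]+[u0,v0],s[k].tolist()))
    return out
E
python3 - <<'E'
from blobs import *
a=snap('top');b=snap('scene')
A=dark(a,[(252,184),(273,140),(230,228)]);B=dark(b,[(259,163),(257,181),(261,148)],6)
P=[]
for x,y in zip(A,B):
    p=onz(a,x[0],0.2495);P.append(p);t=tri(a,x[0],b,y[0]);print(np.round(x[0],1),x[1],np.round(y[0],1),y[1],np.round(p,4),np.round(t[0],4),round(t[1],4))
d=P[2]-P[1];print(np.linalg.norm(P[0]-P[1]),np.linalg.norm(P[2]-P[0]),np.degrees(np.arctan2(d[1],d[0])),np.linalg.norm(P,axis=1))
E
```

```text
Traceback (most recent call last):
  File "blobs.py", line 8, in dark
    k=1+np.argmax(s[1:,4]); out.append((ce[k]+[u0,v0],s[k].tolist()))
        ~~~~~~~~~^^^^^^^^^
ValueError: attempt to get argmax of an empty sequence
```

Run:
```python
from blobs import *
a=snap('top');b=snap('scene')
A=dark(a,[(252,184),(273,140),(230,228)])
B=dark(b,[(259,163),(257,181),(261,148)],6,100)
P=[]
for x,y in zip(A,B):
    p=onz(a,x[0],0.2495);P.append(p);t=tri(a,x[0],b,y[0]);print(np.round(x[0],1),x[1],np.round(y[0],1),y[1],np.round(p,4),np.round(t[0],4),round(t[1],4))
d=P[2]-P[1];print(np.linalg.norm(P[0]-P[1]),np.linalg.norm(P[2]-P[0]),np.degrees(np.arctan2(d[1],d[0])),np.linalg.norm(P,axis=1))
```

```text
[251.5 182.9] [6, 5, 10, 10, 80] [258.7 161.9] [3, 3, 6, 5, 24] [0.5796 0.0293 0.2495] [0.5798 0.0291 0.2451] 0.0005
[272.7 139.3] [6, 6, 10, 10, 78] [257.2 179.9] [3, 3, 7, 6, 32] [ 0.6519 -0.0047  0.2495] [ 0.6527 -0.0048  0.2454] 0.0003
[229.8 227. ] [6, 6, 11, 9, 79] [260.2 145.9] [3, 2, 5, 6, 21] [0.5071 0.0638 0.2495] [0.5069 0.0636 0.2472] 0.0008
0.07991123014462498 0.08026747990180214 154.6673271209028 [0.63168386 0.69801944 0.56876222]
```

```bash
cat >> h.py <<'E'
from scipy.spatial.transform import Rotation as Ro
def shift(P):
    o=readout.get_obs();R=Ro.from_quat(o['tool_rot']).as_matrix()
    return np.round(1000*R.T@(np.array(P)-o['eef_pos']),1)
E
python3 - <<'E'
from h import *
print(shift([.5797,.0292,.300]),Ro.from_quat(readout.get_obs()['tool_rot']).as_matrix().round(4))
E
```

```text
[-547.4 -306.8  -68.8] [[-9.586e-01  2.848e-01 -2.000e-04]
 [ 2.848e-01  9.586e-01 -7.000e-04]
 [ 0.000e+00 -7.000e-04 -1.000e+00]]
```

>>> jog_arm(
  motion=[
    {"z":-60,"fingers":1},
    {"z":-80,"fingers":1},
  ],
)

```text
validation failed for argument at $.mo...
```

>>> jog_arm(
  motion=[
    {"x":0,"y":0,"z":-60,"spin":0,"fingers":1},
    {"x":0,"y":0,"z":-80,"spin":0,"fingers":1},
  ],
)

```text
clock: 0.55
eef_pos: [0.1426, 0.4801, 0.3142]
tool_rot: [0.144, 0.99, 0.002, 0.0]
ft_force: [-0.5, 1.0, 0.0]
grip_width: 0.0515
grasp_force: 0.0
```

>>> jog_arm(
  motion=[
    {"x":-50,"y":-28,"z":0,"spin":0,"fingers":1},
    {"x":-100,"y":-56,"z":0,"spin":0,"fingers":1},
    {"x":-150,"y":-84,"z":0,"spin":0,"fingers":1},
    {"x":-200,"y":-112,"z":0,"spin":0,"fingers":1},
    {"x":-250,"y":-140,"z":0,"spin":0,"fingers":1},
    {"x":-300,"y":-168,"z":0,"spin":0,"fingers":1},
    {"x":-350,"y":-196,"z":0,"spin":0,"fingers":1},
    {"x":-400,"y":-224,"z":0,"spin":0,"fingers":1},
  ],
)

```text
clock: 1.55
eef_pos: [0.4631, 0.1491, 0.3114]
tool_rot: [0.144, 0.99, 0.0, 0.0]
ft_force: [0.3, 0.1, 0.4]
grip_width: 0.0002
grasp_force: 0.0
```

>>> jog_arm(
  motion=[
    {"x":-30,"y":-17,"z":0,"spin":0,"fingers":1},
    {"x":-55,"y":-31,"z":0,"spin":0,"fingers":1},
    {"x":-60,"y":-34,"z":0,"spin":0,"fingers":1},
    {"x":-60,"y":-34,"z":0,"spin":0,"fingers":1},
  ],
)

```text
clock: 2.05
eef_pos: [0.5096, 0.1011, 0.3111]
tool_rot: [0.144, 0.99, 0.0, -0.0]
ft_force: [-0.5, 0.2, -0.0]
grip_width: 0.0002
grasp_force: 0.0
```

Run:
```python
from h import *
o=readout.get_obs();print(o['clock'],o['eef_pos'].round(4),o['tool_rot'].round(4),o['ft_force'].round(2),o['grip_width'],shift([.5797,.0292,.300]))
w=snap('wrist','w1.png');print(proj(w,[[.5797,.0292,.251],[.6523,-.0047,.251],[.507,.0637,.251],o['eef_pos']]))
```

```text
2.05 [0.5096 0.1011 0.3111] [ 1.441e-01  9.896e-01  1.000e-04 -4.000e-04] [-0.46  0.2  -0.03] 0.00017864058385826695 [-87.7 -48.9  11. ]
[[196.23157723 302.73834445]
 [188.4416426  374.97912907]
 [206.33195849 215.19680733]
 [254.12042918 241.68261841]]
```

View pics/w1.png

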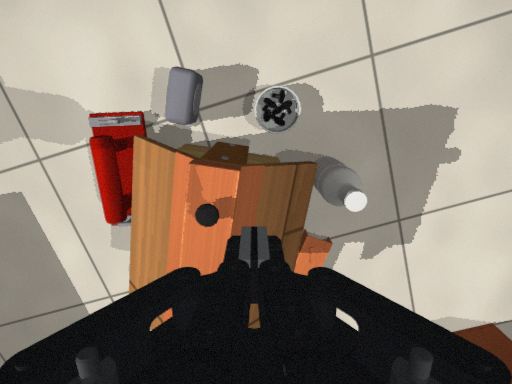

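The wrist view shows the back rivet at (207,214), against a prediction of (206,215), so the map holds. The shut fingertips are at about (254,235). I'll go over the middle rivet next.

>>> jog_arm(
  motion=[
    {"x":-44,"y":-24.5,"z":0,"spin":0,"fingers":1},
    {"x":-80,"y":-45,"z":0,"spin":0,"fingers":1},
    {"x":-88,"y":-49,"z":20,"spin":0,"fingers":1},
    {"x":-88,"y":-49,"z":40,"spin":0,"fingers":1},
    {"x":-88,"y":-49,"z":48,"spin":0,"fingers":1},
    {"x":-88,"y":-49,"z":48,"spin":0,"fingers":1},
    {"x":-88,"y":-49,"z":48,"spin":0,"fingers":1},
  ],
)

```text
clock: 2.98
eef_pos: [0.5805, 0.0295, 0.2645]
tool_rot: [0.143, 0.99, 0.0, 0.001]
ft_force: [-0.0, 0.6, -0.1]
grip_width: -0.0
grasp_force: 0.0
```

Run:
```python
from h import *
o=readout.get_obs();print(o['clock'],o['eef_pos'].round(4),o['ft_force'].round(2),shift([.5797,.0292,.243]))
b=snap('scene','s1.png');a=snap('top','t1.png');w=snap('wrist','w2.png')
i=[cv2.imread('pics/s1.png')[110:230,200:320],cv2.imread('pics/t1.png')[122:242,190:310],cv2.imread('pics/w2.png')[180:300,190:310]]
cv2.imwrite('pics/m1.png',cv2.resize(np.hstack(i),(798,266),interpolation=cv2.INTER_CUBIC))
```

```text
2.975 [0.5805 0.0295 0.2645] [-0.01  0.62 -0.09] [ 0.7 -0.6 21.5]
```

View pics/m1.png

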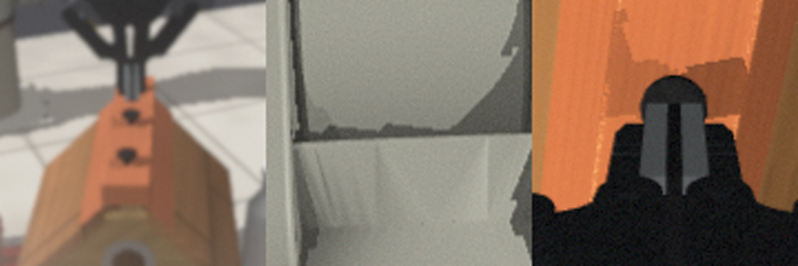

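The scene crop shows the fingertips over the middle rivet, with the front and middle heads visible and the back one hidden behind the fingers. The wrist crop shows the round head centred under the fingers at (673,105). I'll press slowly.

>>> jog_arm(
  motion=[
    {"x":0.5,"y":-0.5,"z":8,"spin":0,"fingers":1},
    {"x":0.5,"y":-0.5,"z":10,"spin":0,"fingers":1},
    {"x":0.5,"y":-0.5,"z":12,"spin":0,"fingers":1},
    {"x":0.5,"y":-0.5,"z":13.5,"spin":0,"fingers":1},
    {"x":0.5,"y":-0.5,"z":15,"spin":0,"fingers":1},
    {"x":0.5,"y":-0.5,"z":16,"spin":0,"fingers":1},
    {"x":0.5,"y":-0.5,"z":16,"spin":0,"fingers":1},
  ],
)

```text
clock: 4.0
eef_pos: [0.5795, 0.0285, 0.2475]
tool_rot: [0.144, 0.99, -0.0, 0.0]
ft_force: [-2.1, -0.2, 5.5]
grip_width: -0.0002
grasp_force: 2.4
```

>>> jog_arm(
  motion=[
    {"x":0,"y":0,"z":1,"spin":0,"fingers":1},
    {"x":0,"y":0,"z":2,"spin":0,"fingers":1},
    {"x":0,"y":0,"z":3,"spin":0,"fingers":1},
    {"x":0,"y":0,"z":4,"spin":0,"fingers":1},
    {"x":0,"y":0,"z":4,"spin":0,"fingers":1},
  ],
)

```text
clock: 4.62
eef_pos: [0.5795, 0.0286, 0.2431]
tool_rot: [0.144, 0.99, -0.0, -0.0]
ft_force: [-3.0, -0.8, 3.9]
grip_width: -0.0001
grasp_force: 2.0
```

>>> jog_arm(
  motion=[
    {"x":0,"y":0,"z":0.5,"spin":0,"fingers":1},
    {"x":0,"y":0,"z":0.5,"spin":0,"fingers":1},
  ],
)

```text
clock: 4.88
eef_pos: [0.5795, 0.0286, 0.2427]
tool_rot: [0.144, 0.99, -0.0, -0.0]
ft_force: [-2.8, -1.0, 4.5]
grip_width: 0.0002
grasp_force: 2.2
```

>>> jog_arm(
  motion=[
    {"x":0,"y":0,"z":0.5,"spin":0,"fingers":1},
    {"x":0,"y":0,"z":0.5,"spin":0,"fingers":1},
  ],
)

```text
clock: 5.12
eef_pos: [0.5796, 0.0286, 0.2426]
tool_rot: [0.144, 0.99, -0.0, 0.0]
ft_force: [-3.2, -0.8, 5.1]
grip_width: -0.0001
grasp_force: 2.9
```

>>> jog_arm(
  motion=[
    {"x":0,"y":0,"z":0.5,"spin":0,"fingers":1},
    {"x":0,"y":0,"z":0.5,"spin":0,"fingers":1},
  ],
)

```text
clock: 5.38
eef_pos: [0.5796, 0.0285, 0.2425]
tool_rot: [0.144, 0.99, 0.0, 0.0]
ft_force: [-3.4, -0.3, 7.0]
grip_width: 0.0001
grasp_force: 3.5
```

>>> jog_arm(
  motion=[
    {"x":0,"y":0,"z":0.5,"spin":0,"fingers":1},
    {"x":0,"y":0,"z":0.5,"spin":0,"fingers":1},
  ],
)

```text
clock: 5.62
eef_pos: [0.5796, 0.0286, 0.2423]
tool_rot: [0.144, 0.99, 0.0, 0.0]
ft_force: [-4.8, -0.9, 8.7]
grip_width: 0.0001
grasp_force: 4.2
```

>>> jog_arm(
  motion=[
    {"x":0,"y":0,"z":0.5,"spin":0,"fingers":1},
    {"x":0,"y":0,"z":1,"spin":0,"fingers":1},
    {"x":0,"y":0,"z":1,"spin":0,"fingers":1},
  ],
)

```text
clock: 6.0
eef_pos: [0.5796, 0.0286, 0.2421]
tool_rot: [0.144, 0.99, 0.0, 0.001]
ft_force: [-5.0, -1.3, 10.7]
grip_width: -0.0001
grasp_force: 5.6
```

Force is 10.7 N at z = 0.2421, which puts the uncompressed top at 0.2430, exactly home. Lifting off and moving to the front rivet.

>>> jog_arm(
  motion=[
    {"x":0,"y":0,"z":-3,"spin":0,"fingers":1},
    {"x":0,"y":0,"z":-12,"spin":0,"fingers":1},
    {"x":0,"y":0,"z":-30,"spin":0,"fingers":1},
    {"x":0,"y":0,"z":-42,"spin":0,"fingers":1},
    {"x":0,"y":0,"z":-42,"spin":0,"fingers":1},
  ],
)

```text
clock: 6.62
eef_pos: [0.5805, 0.0287, 0.2832]
tool_rot: [0.144, 0.99, 0.0, 0.001]
ft_force: [-0.4, -0.3, 0.4]
grip_width: -0.0004
grasp_force: 0.0
```

Run:
```python
from blobs import *
b=snap('scene')
for y in dark(b,[(257,181)],6,100):print(y)
w=snap('wrist');print(shift([.6523,-.0047,.265]),readout.get_obs()['eef_pos'].round(4),proj(w,[[.6523,-.0047,.251],[.507,.0637,.251],[.5797,.0292,.243]]))
cv2.imwrite('pics/w3.png',w['pixels'][:,:,::-1])
```

```text
(array([257.09677419, 179.80645161]), [3, 3, 7, 6, 31])
[-79.1 -11.3  16.8] [0.5797 0.0286 0.2818] [[238.56293563 318.25732655]
 [276.03444466  92.07344555]
 [254.56689384 214.56236453]]
```

View pics/w3.png

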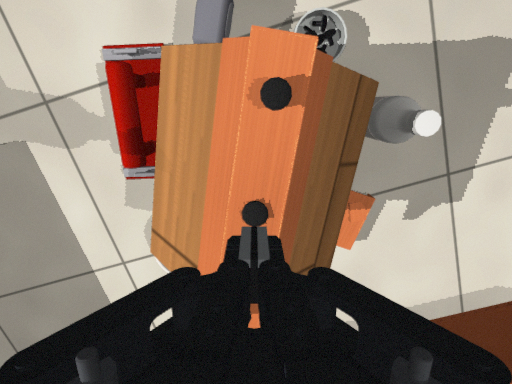

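The middle rivet now sits flat at (255,213). The back rivet is still proud at (276,93) and the house has not moved. On to the front rivet.

>>> jog_arm(
  motion=[
    {"x":-30,"y":-4,"z":0,"spin":0,"fingers":1},
    {"x":-60,"y":-8.5,"z":0,"spin":0,"fingers":1},
    {"x":-79,"y":-11,"z":0,"spin":0,"fingers":1},
    {"x":-79,"y":-11,"z":10,"spin":0,"fingers":1},
    {"x":-79,"y":-11,"z":17,"spin":0,"fingers":1},
    {"x":-79,"y":-11,"z":17,"spin":0,"fingers":1},
    {"x":-79,"y":-11,"z":17,"spin":0,"fingers":1},
  ],
)

```text
clock: 7.6
eef_pos: [0.6518, -0.0041, 0.2658]
tool_rot: [0.144, 0.99, 0.0, 0.0]
ft_force: [-0.2, 0.3, -0.4]
grip_width: 0.0003
grasp_force: 0.0
```

Run:
```python
from h import *
b=snap('scene','s2.png');w=snap('wrist','w4.png')
o=readout.get_obs();print(o['clock'],o['eef_pos'].round(4),o['tool_rot'].round(3),o['ft_force'].round(2),shift([.6523,-.0047,.243]))
i=[cv2.imread('pics/s2.png')[120:240,200:320],cv2.imread('pics/w4.png')[180:300,190:310]]
cv2.imwrite('pics/m2.png',cv2.resize(np.hstack(i),(798,399),interpolation=cv2.INTER_CUBIC))
```

```text
7.7 [ 0.6522 -0.0042  0.2661] [0.144 0.99  0.    0.001] [ 0.   -0.72  0.89] [-0.2 -0.5 23.1]
```

View pics/m2.png

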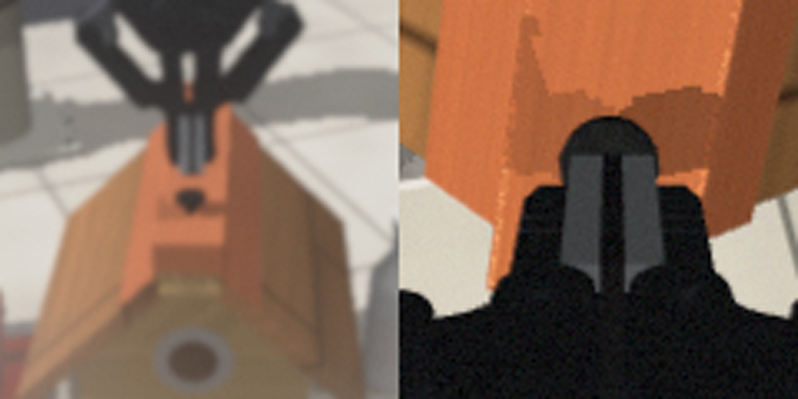

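The fingers are centred over the front head in both crops: scene about (190,200), wrist about (608,160). Pressing.

>>> jog_arm(
  motion=[
    {"x":0,"y":-0.5,"z":8,"spin":0,"fingers":1},
    {"x":0,"y":-0.5,"z":12,"spin":0,"fingers":1},
    {"x":0,"y":-0.5,"z":14,"spin":0,"fingers":1},
    {"x":0,"y":-0.5,"z":15.5,"spin":0,"fingers":1},
    {"x":0,"y":-0.5,"z":17,"spin":0,"fingers":1},
    {"x":0,"y":-0.5,"z":18,"spin":0,"fingers":1},
    {"x":0,"y":-0.5,"z":18,"spin":0,"fingers":1},
  ],
)

```text
clock: 8.57
eef_pos: [0.6519, -0.005, 0.2474]
tool_rot: [0.144, 0.99, -0.0, -0.0]
ft_force: [-3.5, 0.6, 5.3]
grip_width: -0.0
grasp_force: 2.4
```

>>> jog_arm(
  motion=[
    {"x":0,"y":0,"z":1,"spin":0,"fingers":1},
    {"x":0,"y":0,"z":2,"spin":0,"fingers":1},
    {"x":0,"y":0,"z":3,"spin":0,"fingers":1},
    {"x":0,"y":0,"z":4,"spin":0,"fingers":1},
    {"x":0,"y":0,"z":4,"spin":0,"fingers":1},
  ],
)

```text
clock: 9.2
eef_pos: [0.652, -0.005, 0.2431]
tool_rot: [0.144, 0.99, -0.0, -0.0]
ft_force: [-3.3, -0.2, 4.4]
grip_width: 0.0003
grasp_force: 2.0
```

>>> jog_arm(
  motion=[
    {"x":0,"y":0,"z":0.5,"spin":0,"fingers":1},
    {"x":0,"y":0,"z":1,"spin":0,"fingers":1},
    {"x":0,"y":0,"z":1.5,"spin":0,"fingers":1},
    {"x":0,"y":0,"z":1.5,"spin":0,"fingers":1},
  ],
)

```text
clock: 9.7
eef_pos: [0.6523, -0.0051, 0.2425]
tool_rot: [0.144, 0.99, -0.0, 0.001]
ft_force: [-2.8, -0.8, 5.4]
grip_width: 0.0
grasp_force: 3.3
```

>>> jog_arm(
  motion=[
    {"x":0,"y":0,"z":0.5,"spin":0,"fingers":1},
    {"x":0,"y":0,"z":1,"spin":0,"fingers":1},
    {"x":0,"y":0,"z":1,"spin":0,"fingers":1},
  ],
)

```text
clock: 10.07
eef_pos: [0.6527, -0.0053, 0.2423]
tool_rot: [0.144, 0.99, -0.0, 0.001]
ft_force: [-3.0, -1.8, 8.9]
grip_width: 0.0001
grasp_force: 4.3
```

>>> jog_arm(
  motion=[
    {"x":0.5,"y":0,"z":0.5,"spin":0,"fingers":1},
    {"x":0.5,"y":0,"z":0.8,"spin":0,"fingers":1},
    {"x":0.5,"y":0,"z":0.8,"spin":0,"fingers":1},
  ],
)

```text
clock: 10.45
eef_pos: [0.6525, -0.0052, 0.2422]
tool_rot: [0.144, 0.99, -0.0, 0.002]
ft_force: [-3.5, -1.8, 10.5]
grip_width: -0.0001
grasp_force: 5.2
```

The front rivet reads the same way: 10.5 N at 0.2422, so it is home. Lifting off and moving high toward the back rivet.

>>> jog_arm(
  motion=[
    {"x":0,"y":0,"z":-3,"spin":0,"fingers":1},
    {"x":0,"y":0,"z":-12,"spin":0,"fingers":1},
    {"x":0,"y":0,"z":-30,"spin":0,"fingers":1},
    {"x":0,"y":0,"z":-42,"spin":0,"fingers":1},
    {"x":0,"y":0,"z":-42,"spin":0,"fingers":1},
  ],
)

```text
clock: 11.08
eef_pos: [0.6525, -0.0047, 0.283]
tool_rot: [0.144, 0.99, 0.0, 0.001]
ft_force: [0.1, -0.5, -0.3]
grip_width: 0.0
grasp_force: 0.0
```

Run:
```python
from blobs import *
w=snap('wrist');g=proj(w,[[.6523,-.0047,.242],[.5797,.0292,.242],[.507,.0637,.251]]);print(g)
for x in dark(w,g[1:2],22,45):print(x)
b=snap('scene');print(dark(b,[(258.7,163)],6,100))
print(shift([.507,.0636,.282]),readout.get_obs()['eef_pos'].round(4))
```

```text
[[253.84521507 214.08421524]
 [273.14113933  93.69806776]
 [302.08924949 -73.74812671]]
(array([273.41777778,  93.90222222]), [8, 8, 29, 30, 675])
[(array([257.92105263, 161.97368421]), [4, 0, 7, 10, 38])]
[158.2  24.3  -0.5] [ 0.6517 -0.0047  0.2815]
```

>>> jog_arm(
  motion=[
    {"x":40,"y":6,"z":0,"spin":0,"fingers":1},
    {"x":80,"y":12,"z":0,"spin":0,"fingers":1},
    {"x":120,"y":18,"z":0,"spin":0,"fingers":1},
    {"x":150,"y":23,"z":0,"spin":0,"fingers":1},
    {"x":158,"y":24.3,"z":0,"spin":0,"fingers":1},
    {"x":158,"y":24.3,"z":10,"spin":0,"fingers":1},
    {"x":158,"y":24.3,"z":17,"spin":0,"fingers":1},
    {"x":158,"y":24.3,"z":17,"spin":0,"fingers":1},
  ],
)

```text
clock: 12.18
eef_pos: [0.5072, 0.063, 0.2634]
tool_rot: [0.144, 0.99, -0.0, -0.001]
ft_force: [-0.6, 0.5, 0.1]
grip_width: 0.0002
grasp_force: 0.0
```

Run:
```python
from blobs import *
b=snap('scene','s3.png');w=snap('wrist','w5.png')
print(proj(b,[[.6523,-.0047,.241],[.5797,.0292,.241]]),dark(b,[(257,181),(258.7,163)],6,100))
o=readout.get_obs();print(o['clock'],o['eef_pos'].round(4),o['ft_force'].round(2),shift([.507,.0636,.243]))
i=[cv2.imread('pics/s3.png')[100:220,200:320],cv2.imread('pics/w5.png')[180:300,190:310]]
cv2.imwrite('pics/m3.png',cv2.resize(np.hstack(i),(798,399),interpolation=cv2.INTER_CUBIC))
```

```text
[[257.08902306 181.76075896]
 [258.82400514 163.55654071]] [(array([256.86956522, 182.69565217]), [3, 6, 7, 4, 23]), (array([259. , 164.5]), [4, 6, 7, 4, 18])]
12.275 [0.5075 0.0632 0.2644] [-0.51 -1.13 -0.05] [ 0.6  0.3 21.4]
```

View pics/m3.png

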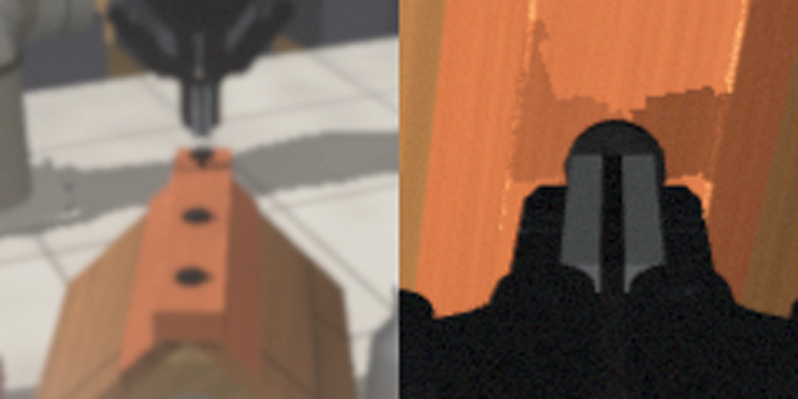

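The front (190,277) and middle (198,215) heads now sit flat on the copper. The fingers are centred over the back head (200,155). Pressing it.

>>> jog_arm(
  motion=[
    {"x":0.5,"y":0.3,"z":7,"spin":0,"fingers":1},
    {"x":0.5,"y":0.3,"z":10,"spin":0,"fingers":1},
    {"x":0.5,"y":0.3,"z":12,"spin":0,"fingers":1},
    {"x":0.5,"y":0.3,"z":13.5,"spin":0,"fingers":1},
    {"x":0.5,"y":0.3,"z":15,"spin":0,"fingers":1},
    {"x":0.5,"y":0.3,"z":16,"spin":0,"fingers":1},
    {"x":0.5,"y":0.3,"z":16,"spin":0,"fingers":1},
  ],
)

```text
clock: 13.15
eef_pos: [0.5067, 0.064, 0.2495]
tool_rot: [0.144, 0.99, 0.0, 0.0]
ft_force: [-1.8, -0.8, 4.8]
grip_width: -0.0002
grasp_force: 2.4
```

>>> jog_arm(
  motion=[
    {"x":0,"y":0,"z":1,"spin":0,"fingers":1},
    {"x":0,"y":0,"z":2,"spin":0,"fingers":1},
    {"x":0,"y":0,"z":3,"spin":0,"fingers":1},
    {"x":0,"y":0,"z":4,"spin":0,"fingers":1},
    {"x":0,"y":0,"z":4,"spin":0,"fingers":1},
  ],
)

```text
clock: 13.78
eef_pos: [0.5067, 0.064, 0.2448]
tool_rot: [0.144, 0.99, -0.0, -0.0]
ft_force: [-1.3, 0.1, 4.4]
grip_width: -0.0001
grasp_force: 2.0
```

>>> jog_arm(
  motion=[
    {"x":0,"y":0,"z":0.5,"spin":0,"fingers":1},
    {"x":0,"y":0,"z":1,"spin":0,"fingers":1},
    {"x":0,"y":0,"z":1.5,"spin":0,"fingers":1},
    {"x":0,"y":0,"z":1.5,"spin":0,"fingers":1},
  ],
)

```text
clock: 14.28
eef_pos: [0.5067, 0.064, 0.2435]
tool_rot: [0.144, 0.99, 0.0, 0.0]
ft_force: [-2.1, 0.1, 5.3]
grip_width: -0.0003
grasp_force: 2.2
```

>>> jog_arm(
  motion=[
    {"x":0,"y":0,"z":0.5,"spin":0,"fingers":1},
    {"x":0,"y":0,"z":1,"spin":0,"fingers":1},
    {"x":0,"y":0,"z":1.5,"spin":0,"fingers":1},
    {"x":0,"y":0,"z":1.5,"spin":0,"fingers":1},
  ],
)

```text
clock: 14.78
eef_pos: [0.5067, 0.064, 0.2425]
tool_rot: [0.144, 0.99, 0.0, 0.0]
ft_force: [-2.8, 0.4, 7.5]
grip_width: 0.0004
grasp_force: 3.4
```

>>> jog_arm(
  motion=[
    {"x":0,"y":0,"z":0.5,"spin":0,"fingers":1},
    {"x":0,"y":0,"z":1,"spin":0,"fingers":1},
    {"x":0,"y":0,"z":1,"spin":0,"fingers":1},
  ],
)

```text
clock: 15.15
eef_pos: [0.5067, 0.064, 0.2421]
tool_rot: [0.144, 0.99, 0.0, 0.001]
ft_force: [-3.2, -0.1, 10.2]
grip_width: -0.0001
grasp_force: 5.0
```

The back rivet is home too (10.2 N at 0.2421). Lifting and moving clear.

>>> jog_arm(
  motion=[
    {"x":0,"y":0,"z":-3,"spin":0,"fingers":1},
    {"x":0,"y":0,"z":-12,"spin":0,"fingers":1},
    {"x":0,"y":0,"z":-40,"spin":0,"fingers":1},
    {"x":0,"y":0,"z":-75,"spin":0,"fingers":1},
    {"x":40,"y":40,"z":-75,"spin":0,"fingers":1},
    {"x":75,"y":75,"z":-75,"spin":0,"fingers":1},
    {"x":110,"y":110,"z":-75,"spin":0,"fingers":1},
    {"x":145,"y":145,"z":-75,"spin":0,"fingers":1},
  ],
)

```text
clock: 16.15
eef_pos: [0.4084, 0.2455, 0.3159]
tool_rot: [0.144, 0.99, -0.0, 0.0]
ft_force: [-0.1, 0.6, -0.2]
grip_width: -0.0002
grasp_force: 0.0
```

>>> jog_arm(
  motion=[
    {"x":30,"y":40,"z":0,"spin":0,"fingers":1},
    {"x":60,"y":80,"z":0,"spin":0,"fingers":1},
    {"x":80,"y":110,"z":0,"spin":0,"fingers":1},
    {"x":85,"y":115,"z":0,"spin":0,"fingers":1},
    {"x":85,"y":115,"z":0,"spin":0,"fingers":1},
    {"x":85,"y":115,"z":0,"spin":0,"fingers":1},
  ],
)

```text
clock: 16.9
eef_pos: [0.3608, 0.3777, 0.3161]
tool_rot: [0.145, 0.989, -0.0, 0.0]
ft_force: [0.2, -0.1, -0.4]
grip_width: -0.0001
grasp_force: 0.0
```

Run:
```python
from blobs import *
a=snap('top','t4.png');b=snap('scene','s4.png')
P=[[.5797,.0292,.2405],[.6523,-.0047,.2405],[.507,.0637,.2405]]
for c,r,t in((a,11,60),(b,6,100)):
    g=proj(c,P);print(g.round(1).tolist(),[(x[0].round(1),x[1][4]) for x in dark(c,g,r,t)])
i0=cv2.imread('pics/top0.png');d=cv2.absdiff(i0,cv2.imread('pics/t4.png'))
s=cv2.resize(cv2.imread('pics/s4.png')[110:290,150:390],(480,360),interpolation=cv2.INTER_CUBIC)
t=cv2.resize(cv2.imread('pics/t4.png')[90:300,140:350],(300,300));d2=cv2.resize(d[90:300,140:350],(300,300))
cv2.imwrite('pics/m4.png',np.hstack([s,cv2.copyMakeBorder(t,0,60,0,0,0)]));print((d[90:300,140:350].max(axis=2)>40).sum())
```

```text
[[251.6, 183.2], [272.4, 140.0], [230.2, 226.9]] [(array([251.3, 183.4]), 79), (array([272.4, 140.4]), 79), (array([230.1, 226.7]), 79)]
[[258.8, 163.8], [257.1, 182.0], [260.5, 148.6]] [(array([259. , 164.5]), 20), (array([257.2, 182.8]), 25), (array([260.3, 149.5]), 11)]
177
```

View pics/m4.png

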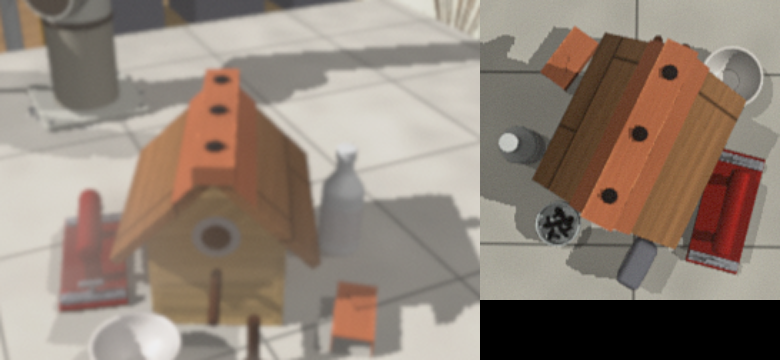

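All three heads sit flat, at (215,146), (219,110) and (221,80) in the scene crop. The house and the things around it have not moved, and the arm is clear.

```bash
python3 -c "
from workcell import bot
print(bot.job_done())"
```

```text
the job is handed in; nothing more can be done
None
```

I pressed all three rivets home in order (middle, front, back), using at most about 11 N. The house and its neighbours showed no movement, the arm finished clear, and I handed the job in at about 17 s.

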